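# Take the lunch stack apart

### The arm

A 6-joint arm with a two-finger parallel gripper is mounted at the origin on the work surface. World frame = base frame: x ahead of the robot, y to its left, z up, the work surface at z = 0. Lengths are in mm, angles in rad, forces in N, time in s.
With the tool pointing down it reaches from about 425 to 925 mm from the base axis. Payload 12.5 kg.
Tool frame: the origin (TCP) lies on the centre line of the jaws, within the pads' length; the fingertips stand ahead of it and the grasp point (between the pads) lies 11 mm behind it (ctrl.nose_length is the z of the fingertips in the tool frame, in mm); z points along the fingers, y is the direction in which the jaws open and shut (so a half turn about z gives the same grasp; the last joint's range is limited). The gripper opens to 85 mm and grips with 20 to 120 N. Pads are 22 mm wide; open, the fingers measure 114 mm over their backs; the gripper's body (76 mm by 85 mm) begins 54 mm behind the grasp point. The pads swing forward as they close: fully open they stand 13 mm farther back than shut.
Start: joints at [1.147, 0.491, 1.559, -0, 1.092, -0.106], TCP at [195.281, 593.725, 239.327] pointing down, gripper open.
Joint ranges: [-3.1, 3.1], [-0.84, 2.19], [0.05, 2.79], [-1.13, 4.28], [0.06, 2.93], [-2.69, 2.69]. Speed limits (rad/s): [2.22, 2.22, 2.79, 3.14, 3.14, 3.14].

### API

Orientations are given as a unit quaternion [x, y, z, w].
In Python, from station import ctrl gives the robot as it stands.
- The arm moves only by the tool play_rows, never from a script. Its argument "plan" is a list of rows, each a list of 5 numbers: the shift along the world's x, y, z in cm, then the turn about the world's z in degrees, then the opening, from 0 (shut) to 1 (fully open). In form: [[tx, ty, tz, turn, claw], ...]. A call has exactly 8 rows; each row shifts and turns the pose as measured when the row begins; what a row does not reach is not made up. A row lasts 1/10 s, in which the tool goes at most 50 mm and 8.59 degrees, less where a joint would pass 70% of its speed; a pose out of reach is approached as far as the arm can. A call is refused whole if a number of a shift passes 5 or a number of a turn 8.59, either way. A call with a gripper value outside its range is refused whole. The fingers move at their own pace and stop on an object; the grip force is fixed at half the most. Time passes only in rows, so rows that do not move let the fingers close, or fill a call up. It gives the time, the measured TCP pose, the force and the opening at its end, in the units of the state.
- ctrl.observe(): the state, without advancing time (a new reading comes with each control period).
- ctrl.get_image(name): name is "scene" or "top" or "wrist"; returns the picture (384x512x3 uint8, red, green, blue); there is no depth.
- ctrl.camera_model(name): a dict with "fov_y" (degrees; the focal length in pixels is half the picture's height over the tangent of half this angle, whatever the lens; pixels are square), "cx", "cy" (the principal point, pixels), "rvec" (rotation vector, rad) and "tvec" (3), from world to camera coordinates, as OpenCV has them. Camera axes: x right, y down, z forward; pixel columns grow to the right and rows downward; lengths in mm; the calibration is good to about 2 mm. A picture is of the moment at which its call begins: read the wrist's pose just before it. camera_model takes no time and is no camera call; for the wrist camera it gives the pose at the moment of the call.
- ctrl.job_done(): hands the job in, once; it reports no verdict.
The state is a dict: "time": time; "joint_pos": joint angles; "joint_vel": joint speeds; "joint_torque": joint torques, N m; "tcp_pos": TCP position; "eef_rot": TCP orientation; "contact_force": force on the tool from outside, world axes, zero at the start; "ft_torque": the same for the moment, N m; "finger_gap": finger opening in mm.
Only numpy, scipy, OpenCV 4.12 (cv2) and the standard library are available. Lean on these libraries where they do the work, as an engineer would, in place of code of your own. Each camera call takes 0.05 s, during which the arm holds its last target. There are 200 camera calls.

### The job

Get the baby's lunch ready by taking the stack on the tray apart from the top down, each thing straight to its own place: lay the orange spoon lengthwise along the middle of the slatted bamboo spoon rest, stand the small steel dip pot in the middle of the steel suction bowl, stand the tall puree pot in the well of the warmer, and set the flat steel snack tin on the middle of the white cool block with its long side along the block's long side. Keep the pots and the tin upright and set everything down gently instead of dropping it. Leave the food jar and the two-handled cup where they stand.

Things in the scene. Friction and masses are not known exactly. Their poses are not given: they have to be found in the camera images.
- snack_tin: Bottom of the stack: flat oblong steel snack tin with its lid on, 40 mm high; body 88 x 58 mm, lid (the top 8 mm) 92 x 62 mm, dark wire clips on its short ends. 180 g give or take a third. Loose, on the grey tray (tray top 6 mm above the ledge). Origin: centre of its underside; x along its long side, z up.
- puree_pot: Second from the bottom, standing on the middle of the tin's lid: tall round white plastic puree pot with a closed grey lid, 64 mm high; body 48 mm in diameter, lid (the top 12 mm) 51 mm. About 120 g. Loose. Origin: centre of its underside, z up.
- dip_pot: Third, standing on the middle of the puree pot's lid: small round steel dip pot with a closed white lid, 34 mm high; body 35 mm in diameter, lid (the top 8 mm) 38 mm. About 60 g. Loose. Origin: centre of its underside, z up.
- spoon: Top of the stack, lying across the dip pot's flat lid: orange plastic weaning spoon 125 mm long, loose, 16 g. Straight handle 10 mm wide and 8 mm thick, flat underneath; the scoop at the +x end is 26 mm wide. Origin: on the underside below the handle, midway along the spoon and at its balance point (take it there); x along the spoon towards the scoop, z up. (Two more orange spoons stand in a bamboo caddy at the back, no part of the job.)
- spoon_rest: Place of the spoon: bamboo rest, fixed on the tray, 166 mm long (x), 70 mm wide (y). On its 8 mm thick board two cross slats, 90 mm apart, carry the spoon at 13 mm above its underside; the middle between the slats is free for fingertips and the long sides are open; lips at both short ends, 18 mm high, stand 154 mm apart. The spoon may lie either way round. Origin: centre of its underside, x along its length.
- bowl: Place of the dip pot: wide shallow steel bowl held by a grey suction foot, fixed on the tray; rim 148 mm in diameter and 40 mm above the underside; flat inner floor about 110 mm in diameter, 14 mm above the underside; walls 3 mm. A small grey release tab lies flat on the foot's -x side, reaching 99 mm from the centre; it plays no part. Origin: centre of its underside.
- warmer: Place of the puree pot: round white food warmer, fixed on the tray, 114 mm in diameter and 95 mm high, grey knob on its -x side. In its top a round well, 73 mm in diameter and 26 mm deep, with a steel floor 69 mm above the underside; the pot in it stands 38 mm proud. Origin: centre of its underside.
- cool_block: Place of the snack tin: white plastic freezer block with a flat top with grey stripes, fixed on the tray, 130 mm long (x), 100 mm wide (y), 22 mm high. Origin: centre of its underside, x along its long side.
- jar: Bystander to leave alone: small amber glass food jar with a white lid, 54 mm in diameter, 54 mm high, loose. Origin: centre of its underside.
- cup: Bystander to leave alone: small green cup, 60 mm in diameter at the rim, 54 mm high, with two loop handles on its +y and -y sides (101 mm over them), loose. Origin: centre of its underside.
Mind the look-alikes: they are no part of the job. There is more than one size of the spoon; the job needs the smaller.

How it is judged (in metres and radians):
On the way, in this order (a step that is already met when the one before it is completed fails the run):
1. the spoon lies along the spoon rest (horizontal distance between spoon and spoon_rest below 0.015 m and z of spoon in the frame of spoon_rest between 0.01 and 0.017 m and angle between spoon's own z axis and vertical below 0.12 rad and angle between the x axis of spoon and the x axis of spoon_rest, either way round below 0.25 rad and linear speed of spoon below 0.03 m/s), for 0.2 s.
2. the dip pot stands in the middle of the suction bowl (horizontal distance between dip_pot and bowl below 0.015 m and z of dip_pot in the frame of bowl between 0.011 and 0.018 m and angle between dip_pot's own z axis and vertical below 0.12 rad and linear speed of dip_pot below 0.03 m/s), for 0.2 s.
3. the puree pot stands in the warmer's well (horizontal distance between puree_pot and warmer below 0.014 m and z of puree_pot in the frame of warmer between 0.066 and 0.073 m and angle between puree_pot's own z axis and vertical below 0.12 rad and linear speed of puree_pot below 0.03 m/s), for 0.2 s.
4. the snack tin stands on the cool block (horizontal distance between snack_tin and cool_block below 0.015 m and z of snack_tin in the frame of cool_block between 0.019 and 0.026 m and angle between snack_tin's own z axis and vertical below 0.12 rad and angle between the x axis of snack_tin and the x axis of cool_block, either way round below 0.25 rad and linear speed of snack_tin below 0.03 m/s), for 0.2 s.
At the end, for the whole second after the job is handed in: All at rest: spoon flat on its rest, within 15 mm of the middle and 14 degrees of its length; dip pot on the bowl's floor within 15 mm of its centre; puree pot on the floor of the warmer's well; tin flat on the cool block within 15 mm of its middle, 14 degrees of its length. Pots upright (all of step 1 and all of step 2 and all of step 3 and all of step 4); the robot touches nothing.
It fails at once if a pot or the tin is tipped over (more than 35 degrees) (angle between any of snack_tin, puree_pot, dip_pot's own z axis and vertical above 0.6 rad).
It fails at once if a thing falls free or is flung (faster than 0.7 m/s with no finger on it: a drop of more than about 25 mm) ((linear speed of snack_tin above 0.7 m/s and contact force between the fingers and snack_tin below 0.01 N) or (linear speed of puree_pot above 0.7 m/s and contact force between the fingers and puree_pot below 0.01 N) or (linear speed of dip_pot above 0.7 m/s and contact force between the fingers and dip_pot below 0.01 N) or (linear speed of spoon above 0.7 m/s and contact force between the fingers and spoon below 0.01 N)).
It fails at once if the jar or the cup is shifted by more than 20 mm (distance of any of jar, cup from where it was at the start of the episode above 0.02 m).
It also fails if it takes over 112 s, if anything falls off the work surface, if the arm or the gripper's body presses on something with over 40 N, if the wrist force passes 120 N, or if a joint passes its speed limit or range.

## Working session

There is one attempt and no reset: what is moved stays moved. The work goes in short steps, Python scripts to look and compute and a tool call to move; the robot and the scene stay as the last step left them, time stands still between calls to the robot, and variables do not carry over. Pictures are saved under pics/ and viewed, about 12 in all and at most 16, crops included, and the job is handed in when it is done.

Besides the shell and the picture viewer there is one more tool, called after "Request:" as name([rows], argument=value, ...), one row to a line, values as JSON. play_rows: Moves the arm, as the interface text tells. Its arguments: {"type":"object","properties":{"plan":{"type":"array"}},"required":["plan"]}

```bash
ls; mkdir -p pics; cat > h.py <<'E'
import numpy as np, cv2
from station import ctrl
def K(m,h=384):
    f=h/2/np.tan(np.radians(m['fov_y'])/2)
    return np.array([[f,0,m['cx']],[0,f,m['cy']],[0,0,1.]])
def pix2w(m,u,v,z):
    R=cv2.Rodrigues(np.array(m['rvec'],float))[0];t=np.array(m['tvec'],float).ravel()
    d=R.T@np.linalg.inv(K(m))@[u,v,1];c=-R.T@t
    return c+d*(z-c[2])/d[2]
def w2pix(m,P):
    return cv2.projectPoints(np.array(P,float).reshape(-1,3),np.array(m['rvec'],float),np.array(m['tvec'],float),K(m),None)[0].reshape(-1,2)
def snap(name,fn,crop=None,scale=1):
    im=ctrl.get_image(name)
    if im is None: return
    np.save('pics/'+fn+'.npy',im)
    if crop: im=im[crop[1]:crop[3],crop[0]:crop[2]]
    cv2.imwrite('pics/'+fn+'.png',cv2.resize(im[:,:,::-1],None,fx=scale,fy=scale,interpolation=cv2.INTER_CUBIC))
E
python3 - <<'E'
from h import *
print(ctrl.observe(), ctrl.nose_length)
for n in ('scene','top','wrist'): print(n,ctrl.camera_model(n))
snap('top','top1',None,1.55); snap('scene','scene1',None,1.55)
E
```

```text
pics
{'time': 0.0, 'joint_pos': array([ 1.14739527e+00,  4.91566328e-01,  1.55944850e+00,  3.64877348e-05,
        1.09171362e+00, -1.05625163e-01]), 'joint_vel': array([-0.00121456, -0.0011715 , -0.00034922, -0.00026934,  0.0005007 ,
       -0.00026347]), 'joint_torque': array([-3.70793350e-03, -6.18451738e+01, -2.61586386e+01, -2.74049462e-04,
        4.13471949e-03,  1.64731563e-05]), 'tcp_pos': array([195.17957417, 593.51237742, 238.72386137]), 'eef_rot': array([ 1.58228547e-01,  9.87402352e-01, -5.43912221e-04, -1.64092362e-04]), 'contact_force': array([ 0.20467167, -0.33593125,  0.40354607]), 'ft_torque': array([-0.01321237, -0.01433343, -0.02122826]), 'finger_gap': 85.41587789117406} 8.0
scene {'fov_y': 50.45114042066117, 'cx': 259.35354727816525, 'cy': 193.18075674951135, 'rvec': array([ 1.23634294,  2.21098512, -1.02926508]), 'tvec': array([ 147.20976593, -271.56053424, 2026.00729287])}
top {'fov_y': 50.2071860381206, 'cx': 252.11920306210058, 'cy': 192.47664903860075, 'rvec': array([ 2.18882845, -2.18226766,  0.07681352]), 'tvec': array([ 178.51154257,  523.76476402, 1385.72531584])}
wrist {'fov_y': 63.00472230453043, 'cx': 253.77778883648116, 'cy': 192.5416944432922, 'rvec': array([-2.35884338, -1.7067526 , -0.23248103]), 'tvec': array([-624.80164603,  -33.57025833,  378.01631814])}
```

View pics/top1.png

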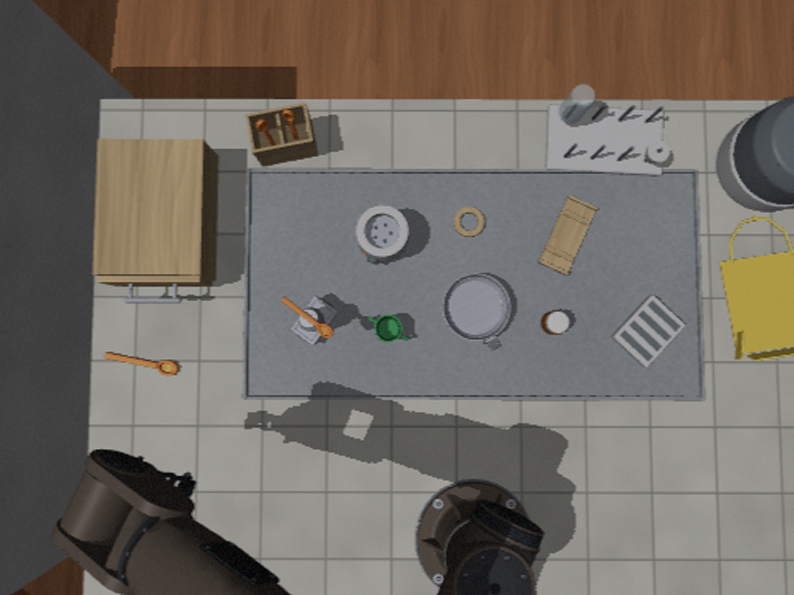

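View pics/scene1.png

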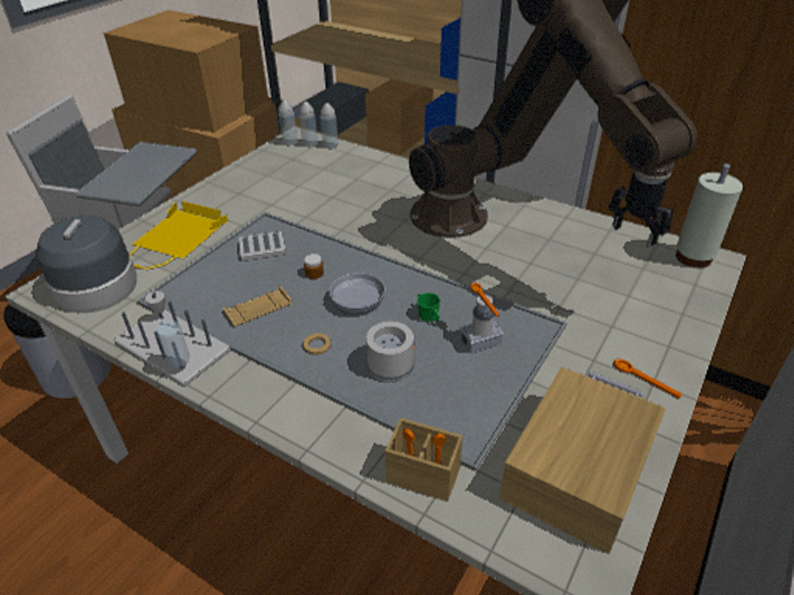

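The spoon candidates, in the top picture at 1.55x, are: on the stack (308,317), on the bench (143,363), and in the caddy (264,128) and (289,120). I choose the one on the stack, because it lies across the white-lidded pot. Next I'll check it in a close crop.

```bash
python3 - <<'E'
from h import *
im=np.load('pics/top1.npy')[:,:,::-1]
a=im[175:235,170:250]; b=im[105:235,220:450]
cv2.imwrite('pics/c1.png',cv2.resize(a,None,fx=9,fy=9,interpolation=cv2.INTER_CUBIC))
cv2.imwrite('pics/c2.png',cv2.resize(b,None,fx=3.4,fy=3.4,interpolation=cv2.INTER_CUBIC))
E
```

```text
(no output)
```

View pics/c1.png

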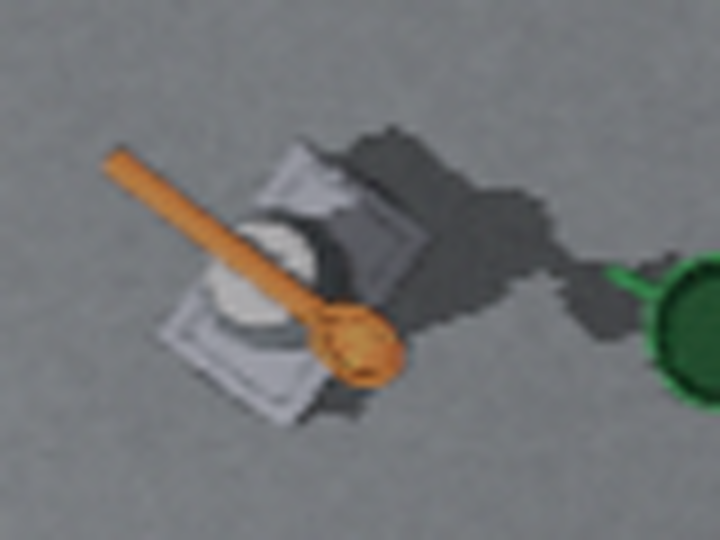

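View pics/c2.png

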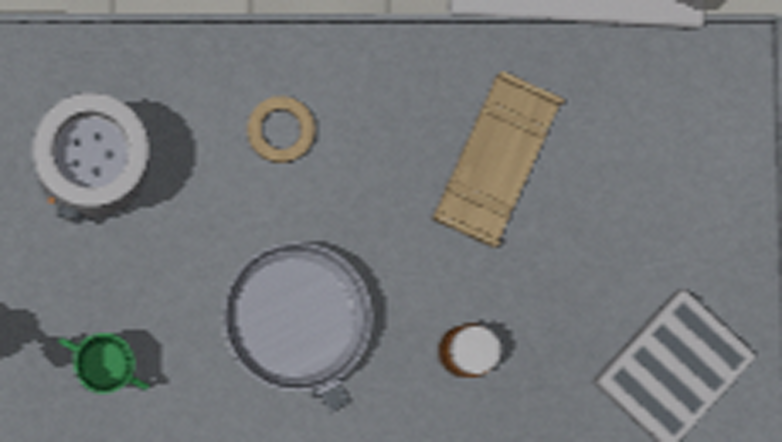

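```bash
python3 - <<'E'
from h import *
m=ctrl.camera_model('top')
def A(x,y,z): return pix2w(m,170+(x+.5)/9-.5,175+(y+.5)/9-.5,z)
def B(x,y,z): return pix2w(m,220+(x+.5)/3.4-.5,105+(y+.5)/3.4-.5,z)
def ang(a,b): d=b-a; return round(np.degrees(np.arctan2(d[1],d[0])),1),round(np.hypot(*d[:2]),1)
h,s=A(112,156,150),A(392,374,150)
print('spoon',h,s,(h+s)/2,ang(h,s))
t=[A(*p,46) for p in((300,145),(430,238),(295,418),(165,330))]
print('tin',np.mean(t,0),[ang(t[i],t[(i+1)%4]) for i in range(4)])
print('dip lid',A(264,275,144))
print('warmer',B(91,151,101),'bowl',B(303,316,46),'jar',B(474,350,60),'cup',B(104,362,60))
t=[B(*p,18) for p in((503,72),(566,101),(500,246),(432,217))]
print('rest',np.mean(t,0),[ang(t[i],t[(i+1)%4]) for i in range(4)])
t=[B(*p,28) for p in((684,289),(756,354),(668,444),(596,380))]
print('block',np.mean(t,0),[ang(t[i],t[(i+1)%4]) for i in range(4)])
o=ctrl.observe(); from scipy.spatial.transform import Rotation as R
print(R.from_quat(o['eef_rot']).as_matrix())
E
```

```text
spoon [515.13086121 397.7694469  150.        ] [440.33567335 300.44790824 150.        ] [477.73326728 349.10867757 150.        ] (np.float64(-127.5), np.float64(122.7))
tin [475.52186464 345.82724139  46.        ] [(np.float64(-125.3), np.float64(59.9)), (np.float64(143.5), np.float64(83.4)), (np.float64(56.3), np.float64(58.6)), (np.float64(-35.6), np.float64(85.0))]
dip lid [474.45935792 345.61484968 144.        ]
warmer [658.75002079 199.03265403 101.        ] bowl [504.65767542 -10.0742046   46.        ] jar [ 471.12678894 -174.69370897   60.        ] cup [458.34831704 186.1324249   60.        ]
rest [ 666.82976464 -215.38199143   18.        ] [(np.float64(-115.1), np.float64(70.3)), (np.float64(154.9), np.float64(164.1)), (np.float64(66.8), np.float64(74.4)), (np.float64(-26.5), np.float64(166.6))]
block [ 456.278131   -384.31251015   28.        ] [(np.float64(-132.7), np.float64(95.6)), (np.float64(134.9), np.float64(127.1)), (np.float64(48.0), np.float64(94.5)), (np.float64(-44.6), np.float64(128.2))]
[[-9.49930414e-01  3.12461278e-01 -3.96690535e-04]
 [ 3.12461520e-01  9.49929937e-01 -9.55312382e-04]
 [ 7.83300867e-05 -1.03143082e-03 -9.99999465e-01]]
```

Request:
play_rows([
  [3.3, -2.9, 0, 8.5, 0.4],
  [3.3, -2.9, 0, 8.5, 0.4],
  [3.3, -2.9, 0, 8.5, 0.4],
  [3.3, -2.9, 0, 8.5, 0.4],
  [3.3, -2.9, 0, 8.5, 0.4],
  [3.3, -2.9, 0, 8.5, 0.4],
  [3.3, -2.9, 0, 8.5, 0.4],
  [3.3, -2.9, 0, 8.5, 0.4],
])

```text
time: 0.9
tcp_pos: [456.3, 360.7, 236.2]
eef_rot: [-0.416, 0.909, -0.002, -0.001]
contact_force: [0.7, 0.9, -0.1]
finger_gap: 34.3
```

```bash
python3 - <<'E'
from h import *
m=ctrl.camera_model('wrist'); o=ctrl.observe(); print(o['tcp_pos'],m)
snap('wrist','w1',None,1.5)
E
```

```text
[456.32288192 360.71791875 236.19479069] {'fov_y': 63.00472230453043, 'cx': 253.77778883648116, 'cy': 192.5416944432922, 'rvec': array([-1.05489726, -2.83156099, -0.3806978 ]), 'tvec': array([ 108.55311784, -583.84731473,  223.16136176])}
```

View pics/w1.png

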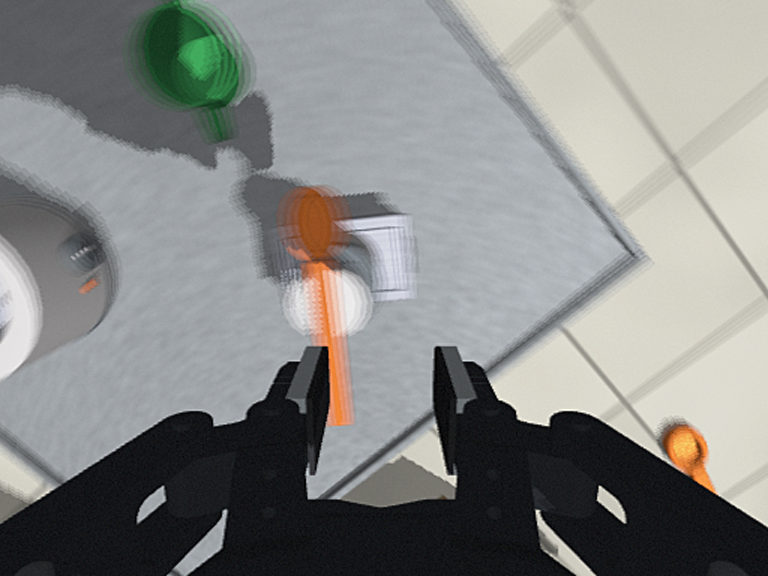

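The wrist picture is blurred by motion. It shows the spoon running from about (315,220) to (340,420), with the white lid at (327,300). I'll settle over it and look again.

Request:
play_rows([
  [1.1, -0.6, -1.0, 1.4, 0.4],
  [1.1, -0.6, -1.0, 1.4, 0.4],
  [0, 0, -1, 0, 0.4],
  [0, 0, 0, 0, 0.4],
  [0, 0, 0, 0, 0.4],
  [0, 0, 0, 0, 0.4],
  [0, 0, 0, 0, 0.4],
  [0, 0, 0, 0, 0.4],
])

```text
time: 1.75
tcp_pos: [483.2, 343.7, 204.8]
eef_rot: [-0.443, 0.896, -0.003, -0.001]
contact_force: [-0.2, 0.2, 0.1]
finger_gap: 34.2
```

```bash
python3 - <<'E'
from h import *
m=ctrl.camera_model('wrist'); o=ctrl.observe(); print(o['tcp_pos'],o['eef_rot'],m)
snap('wrist','w2',None,1.5)
E
```

```text
[483.18774853 343.71315487 204.78006545] [-0.44318093  0.89642768 -0.00250891 -0.00133405] {'fov_y': 63.00472230453043, 'cx': 253.77778883648116, 'cy': 192.5416944432922, 'rvec': array([-0.97038381, -2.86857232, -0.38404372]), 'tvec': array([ 174.81565204, -570.79307288,  194.3078752 ])}
```

View pics/w2.png

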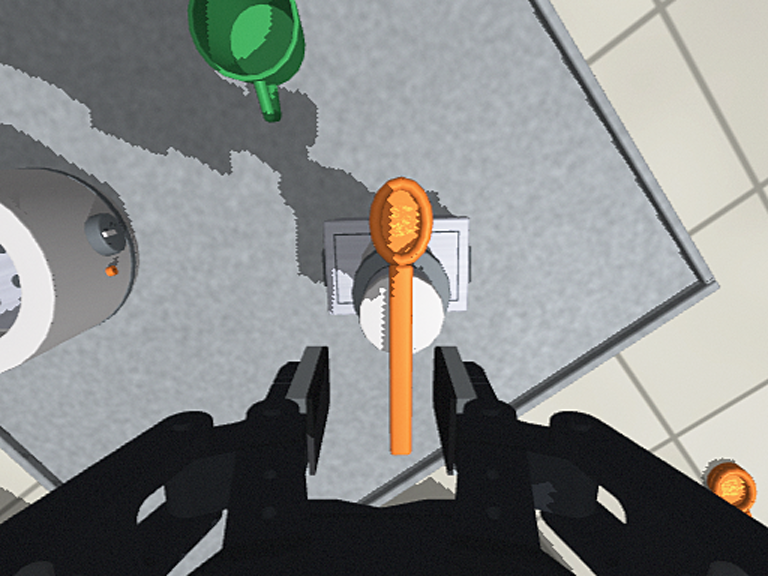

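The spoon is sharp now: scoop tip at (402,178), handle end at (401,455), dip lid centre at (401,313).

```bash
python3 - <<'E'
from h import *
m=ctrl.camera_model('wrist');o=ctrl.observe()
f=lambda u,v,z:pix2w(m,u/1.5,v/1.5,z)
a,b=f(402,178,150),f(401,455,148)
print(a,b,(a+b)/2,np.hypot(*(a-b)[:2]),np.degrees(np.arctan2(*(a-b)[1::-1])))
print('dip',f(401,313,144))
t=[f(*p,46) for p in((326,224),(468,219))]
print('tin',t,np.degrees(np.arctan2(*(t[1]-t[0])[1::-1])))
q=o['eef_rot'];print('yaw',np.degrees(np.arctan2(q[1]**2-q[0]**2,2*q[0]*q[1])),o['tcp_pos'])
E
```

```text
[439.16127926 301.09123624 150.        ] [514.75467825 401.7845885  148.        ] [476.95797876 351.43791237 149.        ] 125.91073488423473 -126.8966126955795
dip [473.74051917 347.11953516 144.        ]
tin [array([492.40075993, 300.23626692,  46.        ]), array([420.3799422 , 351.35833657,  46.        ])] 144.63197175809523
yaw 142.61452505506827 [483.22765393 343.72881679 204.82519364]
```

Request:
play_rows([
  [-0.3, 0.4, -1.5, 0, 0.4],
  [-0.3, 0.4, -1.5, 0, 0.4],
  [0, 0, -1.0, 0, 0.4],
  [0, 0, 0, 0, 0.4],
  [0, 0, 0, 0, 0.4],
  [0, 0, 0, 0, 0.4],
  [0, 0, 0, 0, 0.4],
  [0, 0, 0, 0, 0.4],
])

```text
time: 2.6
tcp_pos: [478.1, 352.5, 166.7]
eef_rot: [-0.443, 0.896, -0.002, 0.001]
contact_force: [0.6, -0.5, 0.7]
finger_gap: 34.2
```

Request:
play_rows([
  [-0.1, -0.1, -0.6, 0, 0.4],
  [0, 0, -0.6, 0, 0.4],
  [0, 0, 0, 0, 0.4],
  [0, 0, 0, 0, 0.4],
  [0, 0, 0, 0, 0.15],
  [0, 0, 0, 0, 0.05],
  [0, 0, 0, 0, 0.0],
  [0, 0, 0, 0, 0.0],
])

```text
time: 3.4
tcp_pos: [477.3, 351.4, 154.3]
eef_rot: [-0.443, 0.896, -0.002, 0.002]
contact_force: [-0.1, -0.1, 0.3]
finger_gap: 7.4
```

Request:
play_rows([
  [0, 0, 0, 0, 0],
  [0, 0, 0, 0, 0],
  [0, 0, 0.5, 0, 0],
  [0, 0, 0.5, 0, 0],
  [0, 0, 0.5, 0, 0],
  [0, 0, 0, 0, 0],
  [0, 0, 0, 0, 0],
  [0, 0, 0, 0, 0],
])

```text
time: 4.2
tcp_pos: [477.3, 351.5, 171.1]
eef_rot: [-0.443, 0.896, -0.002, 0.002]
contact_force: [0.3, 0.1, -0.2]
finger_gap: 7.9
```

```bash
python3 - <<'E'
from h import *
o=ctrl.observe(); print(o['tcp_pos'],o['finger_gap'])
snap('wrist','w3',(130,80,380,384),1.9)
E
```

```text
[477.31451859 351.47874284 171.11179165] 7.893907470469518
```

View pics/w3.png

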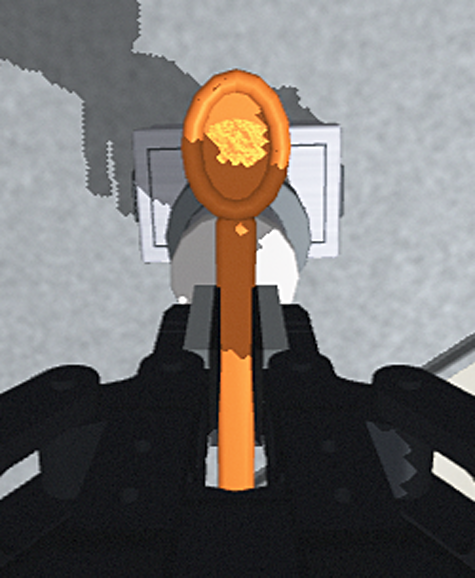

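The spoon is held: the handle lies straight between the pads, clear of the lid. Carrying it to the rest.

Request:
play_rows([
  [0, 0, 1.0, 0, 0],
  [0.3, -1, 1.5, -2, 0],
  [0.7, -2, 0.5, -4, 0],
  [1.1, -3.3, 0, -6, 0],
  [1.1, -3.3, 0, -6, 0],
  [1.1, -3.3, 0, -6, 0],
  [1.1, -3.3, 0, -6, 0],
  [1.1, -3.3, 0, -6, 0],
])

```text
time: 5.05
tcp_pos: [544.0, 149.6, 210.6]
eef_rot: [-0.131, 0.991, -0.003, 0.004]
contact_force: [0.7, 0.6, -0.4]
finger_gap: 7.4
```

Request:
play_rows([
  [1.1, -3.3, 0, -6, 0],
  [1.1, -3.3, 0, -6, 0],
  [1.1, -3.3, 0, -6, 0],
  [1.1, -3.3, 0, -6, 0],
  [1.1, -3.3, 0, -6, 0],
  [1.1, -3.3, 0, -6, 0],
  [0.7, -2, 0, -3, 0],
  [0.3, -1, 0, 0, 0],
])

```text
time: 5.85
tcp_pos: [622.4, -97.1, 221.9]
eef_rot: [0.233, 0.973, -0.005, 0.008]
contact_force: [0.6, 0.8, -0.3]
finger_gap: 7.5
```

Request:
play_rows([
  [0.9, -2.4, 0, 0.5, 0],
  [0.9, -2.4, -1, 0.5, 0],
  [0.9, -2.4, -2, 0, 0],
  [0.7, -2, -2, 0, 0],
  [0.3, -1, -2, 0, 0],
  [0, 0, -1, 0, 0],
  [0, 0, 0, 0, 0],
  [0, 0, 0, 0, 0],
])

```text
time: 6.65
tcp_pos: [659.5, -203.5, 147.2]
eef_rot: [0.221, 0.975, -0.006, 0.011]
contact_force: [0.3, 0.4, 0.3]
finger_gap: 7.6
```

```bash
python3 - <<'E'
from h import *
m=ctrl.camera_model('wrist'); o=ctrl.observe(); print(o['tcp_pos'],o['eef_rot'],m)
snap('wrist','w4',None,1.5)
E
```

```text
[ 659.53688407 -203.54253195  147.22137587] [ 0.22110746  0.97517061 -0.00556197  0.01108342] {'fov_y': 63.00472230453043, 'cx': 253.77778883648116, 'cy': 192.5416944432922, 'rvec': array([-2.43572806, -1.53598501, -0.22211905]), 'tvec': array([-100.4497506 , -665.70447087,   89.46983129])}
```

View pics/w4.png

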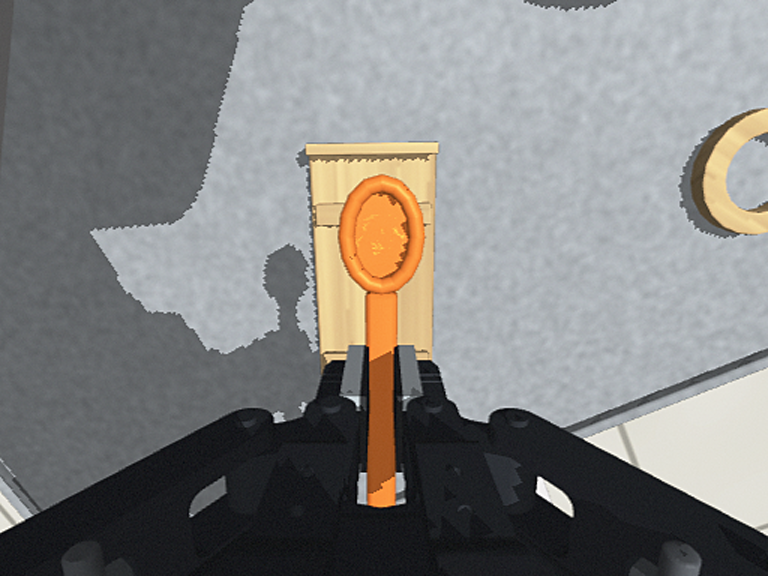

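```bash
python3 - <<'E'
from h import *
m=ctrl.camera_model('wrist');o=ctrl.observe()
f=lambda u,v,z:pix2w(m,u/1.5,v/1.5,z)
a,b=f(306,146,24),f(439,144,24)
d=(b-a)[:2];print(np.hypot(*d),np.degrees(np.arctan2(d[1],d[0])))
c=(a+b)[:2]/2; n=d/np.hypot(*d); n=np.array([n[1],-n[0]]); print(c,n)
for s in(1,-1): print('centre',c+s*83*n)
s1,s2=f(319,362,19),f(433,357,19);print('near slat?',(s1+s2)/2)
q=o['eef_rot'];print('yaw',np.degrees(np.arctan2(q[1]**2-q[0]**2,2*q[0]*q[1])),o['tcp_pos'])
E
```

```text
69.18018043536824 65.25571630211778
[ 592.24378216 -176.55689928] [ 0.90818494 -0.41856913]
centre [ 667.62313204 -211.2981372 ]
centre [ 516.86443228 -141.81566136]
near slat? [ 705.26054702 -229.13701508   19.        ]
yaw 64.46061003665537 [ 659.62093035 -203.39353573  147.42524566]
```

Request:
play_rows([
  [0.4, -0.5, -1.0, 0, 0],
  [0.4, -0.4, -2, 0, 0],
  [0, 0, -2, 0, 0],
  [0, 0, -2, 0, 0],
  [0, 0, -1, 0, 0],
  [0, 0, -0.5, 0, 0],
  [0, 0, 0, 0, 0],
  [0, 0, 0, 0, 0],
])

```text
time: 7.5
tcp_pos: [669.6, -212.0, 57.6]
eef_rot: [0.22, 0.975, -0.006, 0.013]
contact_force: [0.2, -0.5, -0.1]
finger_gap: 7.7
```

Request:
play_rows([
  [-0.2, -0.1, -0.8, 0, 0],
  [0, 0, -0.8, 0, 0],
  [0, 0, -0.5, 0, 0],
  [0, 0, -0.2, 0, 0],
  [0, 0, 0, 0, 0],
  [0, 0, 0, 0, 0],
  [0, 0, -0.1, 0, 0],
  [0, 0, 0, 0, 0],
])

```text
time: 8.3
tcp_pos: [668.3, -213.5, 33.8]
eef_rot: [0.22, 0.975, -0.006, 0.015]
contact_force: [-0.4, 0.7, 0.1]
finger_gap: 7.7
```

Request:
play_rows([
  [0, 0, -0.2, 0, 0],
  [0, 0, -0.1, 0, 0],
  [0, 0, 0, 0, 0],
  [0, 0, 0, 0, 0],
  [0, 0, 0, 0, 0.05],
  [0, 0, 0, 0, 0.1],
  [0, 0, 0, 0, 0.3],
  [0, 0, 0, 0, 0.3],
])

```text
time: 9.1
tcp_pos: [668.5, -213.5, 31.0]
eef_rot: [0.22, 0.975, -0.006, 0.015]
contact_force: [-0.2, 0.5, 0.4]
finger_gap: 25.6
```

Request:
play_rows([
  [0, 0, 0.5, 0, 0.3],
  [0, 0, 1, 0, 0.3],
  [0, 0, 3, 0, 0.5],
  [0, 0, 3, 0, 0.6],
  [-0.7, 2, 3, 0, 0.65],
  [-0.7, 2, 2, 0, 0.65],
  [0, 0, 0, 0, 0.65],
  [0, 0, 0, 0, 0.65],
])

```text
time: 9.9
tcp_pos: [653.7, -172.8, 165.3]
eef_rot: [0.22, 0.975, -0.006, 0.017]
contact_force: [-0.1, 0.6, -0.9]
finger_gap: 55.7
```

```bash
python3 - <<'E'
from h import *
m=ctrl.camera_model('wrist'); o=ctrl.observe(); print(o['tcp_pos'],o['eef_rot'])
snap('wrist','w5',None,1.5)
snap('top','top2',None,1)
# orange mask in top, near rest
im=np.load('pics/top2.npy'); mt=ctrl.camera_model('top')
hsv=cv2.cvtColor(im,cv2.COLOR_RGB2HSV); k=cv2.inRange(hsv,(5,150,120),(20,255,255)); k[:, :310]=0
ys,xs=np.nonzero(k); print(len(xs))
if len(xs):
  (c,wh,a)=cv2.minAreaRect(np.c_[xs,ys].astype(np.float32)); print(pix2w(mt,*c,24),c,wh,a)
E
```

```text
[ 653.73637043 -172.83623118  165.25320304] [ 0.21994096  0.97535229 -0.00630071  0.01655852]
0
```

View pics/w5.png

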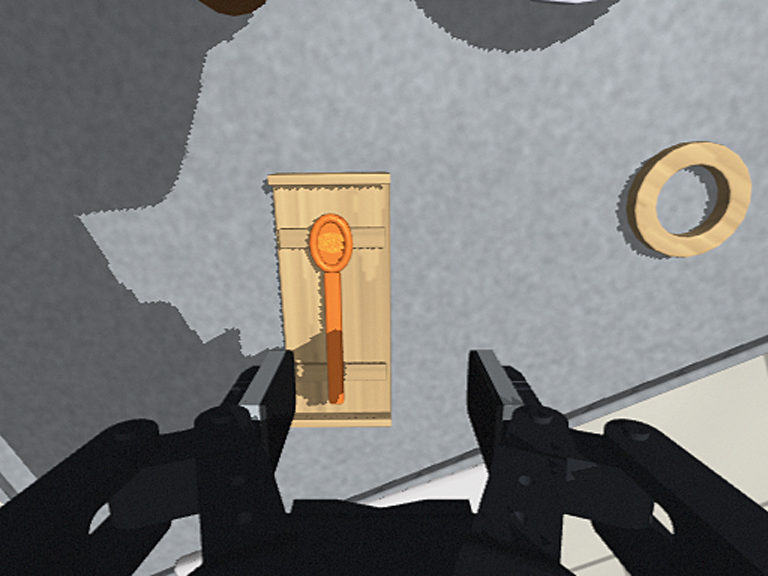

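The spoon lies along the rest, with ends at (330,213) and (336,404) between lips at rows 175 and 425, about 5 mm off the middle. Going back for the dip pot.

Request:
play_rows([
  [-1.0, 3, 1, 0, 0.65],
  [-1.4, 4, 1, 0, 0.65],
  [-1.4, 4, 1, -2, 0.65],
  [-1.4, 4, 1, -2, 0.65],
  [-1.4, 4, 0, -2, 0.65],
  [-1.4, 4, 0, -2, 0.65],
  [-1.4, 4, 0, -2, 0.65],
  [-1.4, 4, 0, 0, 0.65],
])

```text
time: 10.8
tcp_pos: [542.2, 137.0, 195.7]
eef_rot: [0.314, 0.949, -0.009, 0.009]
contact_force: [0.4, -0.4, 0.4]
finger_gap: 55.4
```

Request:
play_rows([
  [-1.4, 4, 0, 0, 0.65],
  [-1.4, 4, 0, 0, 0.65],
  [-1.4, 4, 0, 0, 0.65],
  [-1.2, 3, 0, 0, 0.65],
  [-0.7, 2, 0, 0, 0.65],
  [0, 0, 0, 0, 0.65],
  [0, 0, 0, 0, 0.65],
  [0, 0, 0, 0, 0.65],
])

```text
time: 11.6
tcp_pos: [478.3, 313.9, 187.5]
eef_rot: [0.314, 0.949, -0.013, 0.005]
contact_force: [-0.3, -0.2, 0.1]
finger_gap: 55.7
```

```bash
python3 - <<'E'
from h import *
m=ctrl.camera_model('wrist'); o=ctrl.observe(); print(o['tcp_pos'],o['eef_rot'])
snap('wrist','w6',None,1.5); np.savez('pics/w6m.npz',**{k:np.array(v) for k,v in m.items()})
E
```

```text
[478.31368333 313.85291146 187.5428912 ] [ 0.31394513  0.94934425 -0.01269822  0.00476542]
```

View pics/w6.png

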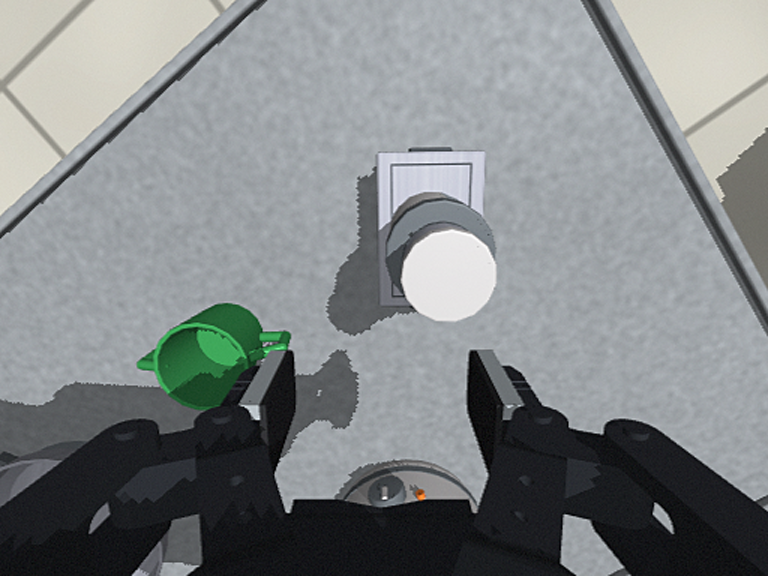

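```bash
python3 - <<'E'
from h import *
m=ctrl.camera_model('wrist');o=ctrl.observe()
f=lambda u,v,z:pix2w(m,u/1.5,v/1.5,z)
print('dip',f(449,275,144),'puree',f(441.5,250,110))
a,b,c=f(377,154,46),f(485,151,46),f(380,306,46)
d=(c-a)[:2];print('tin',(b+c)/2,'short',np.hypot(*(b-a)[:2]),np.degrees(np.arctan2(*(b-a)[1::-1])),'long',np.hypot(*d),np.degrees(np.arctan2(d[1],d[0])))
# earlier spoon check
m5=ctrl.camera_model('top')
E
```

```text
dip [473.8695265  348.77319638 144.        ] puree [471.99671655 350.80227647 110.        ]
tin [474.24826344 349.01741596  46.        ] short 60.25837419400537 54.885993246010955 long 89.95504903847268 -35.60537532334294
```

Request:
play_rows([
  [-0.2, 1.2, 0, 1, 0.65],
  [-0.1, 1.2, 0, 0, 0.65],
  [-0.1, 1.0, 0, 0, 0.65],
  [0, 0, -1, 0, 0.65],
  [0, 0, -1, 0, 0.65],
  [0, 0, -0.5, 0, 0.65],
  [0, 0, 0, 0, 0.65],
  [0, 0, 0, 0, 0.65],
])

```text
time: 12.45
tcp_pos: [474.9, 348.6, 159.4]
eef_rot: [0.306, 0.952, -0.013, 0.004]
contact_force: [-0.3, 0.2, 0.2]
finger_gap: 55.7
```

Request:
play_rows([
  [-0.1, 0, -1, 0, 0.65],
  [0, 0, -1, 0, 0.65],
  [0, 0, -0.7, 0, 0.65],
  [0, 0, 0, 0, 0.65],
  [0, 0, 0, 0, 0.5],
  [0, 0, 0, 0, 0.4],
  [0, 0, 0, 0, 0.3],
  [0, 0, 0, 0, 0.3],
])

```text
time: 13.25
tcp_pos: [474.2, 348.3, 130.7]
eef_rot: [0.307, 0.952, -0.013, 0.005]
contact_force: [0.5, 0.8, -1.2]
finger_gap: 35.7
```

Request:
play_rows([
  [0, 0, 0, 0, 0],
  [0, 0, 0, 0, 0],
  [0, 0, 0, 0, 0],
  [0, 0, 0.5, 0, 0],
  [0, 0, 1, 0, 0],
  [0, 0, 1.5, 0, 0],
  [0, 0, 1, 0, 0],
  [0, 0, 0, 0, 0],
])

```text
time: 14.05
tcp_pos: [474.3, 348.4, 174.5]
eef_rot: [0.307, 0.952, -0.012, 0.005]
contact_force: [0.1, -0.3, -0.3]
finger_gap: 35.7
```

Request:
play_rows([
  [0.1, -1, 0, 0, 0],
  [0.2, -2, 0, 0, 0],
  [0.3, -3.2, 0, 0, 0],
  [0.3, -3.2, 0, 0, 0],
  [0.3, -3.2, 0, 0, 0],
  [0.3, -3.2, 0, 0, 0],
  [0.3, -3.2, 0, 0, 0],
  [0.3, -3.2, 0, 0, 0],
])

```text
time: 14.85
tcp_pos: [492.6, 117.4, 171.7]
eef_rot: [0.304, 0.953, -0.013, 0.004]
contact_force: [0.2, 0.3, -1.3]
finger_gap: 35.4
```

Request:
play_rows([
  [0.3, -3, 0, 0, 0],
  [0.3, -3, 0, 0, 0],
  [0.2, -2, 0, 0, 0],
  [0, -1, 0, 0, 0],
  [0, 0, 0, 0, 0],
  [0, 0, 0, 0, 0],
  [0, 0, 0, 0, 0],
  [0, 0, 0, 0, 0],
])

```text
time: 15.65
tcp_pos: [497.8, 19.6, 169.6]
eef_rot: [0.306, 0.952, -0.014, 0.002]
contact_force: [-0.5, 0.1, -0.1]
finger_gap: 35.3
```

Request:
play_rows([
  [0.3, -1.2, -0.5, 0, 0],
  [0.2, -1.0, -1, 0, 0],
  [0.1, -0.5, -2, 0, 0],
  [0, 0, -2, 0, 0],
  [0, 0, -2, 0, 0],
  [0, 0, -1.0, 0, 0],
  [0, 0, 0, 0, 0],
  [0, 0, 0, 0, 0],
])

```text
time: 16.45
tcp_pos: [504.7, -11.0, 78.5]
eef_rot: [0.305, 0.952, -0.014, 0.002]
contact_force: [0.5, -0.5, -0.6]
finger_gap: 35.4
```

Request:
play_rows([
  [0, 0.1, -1, 0, 0],
  [0, 0, -1, 0, 0],
  [0, 0, -0.7, 0, 0],
  [0, 0, -0.4, 0, 0],
  [0, 0, 0, 0, 0],
  [0, 0, 0, 0, 0],
  [0, 0, -0.1, 0, 0],
  [0, 0, -0.1, 0, 0],
])

```text
time: 17.25
tcp_pos: [505.8, -9.9, 44.7]
eef_rot: [0.305, 0.952, -0.014, 0.004]
contact_force: [-0.2, -0.6, -0.9]
finger_gap: 35.5
```

Request:
play_rows([
  [0, 0, -0.1, 0, 0],
  [0, 0, -0.1, 0, 0],
  [0, 0, 0, 0, 0],
  [0, 0, -0.1, 0, 0],
  [0, 0, 0, 0, 0],
  [0, 0, 0, 0, 0],
  [0, 0, 0, 0, 0],
  [0, 0, 0, 0, 0],
])

```text
time: 18.05
tcp_pos: [505.9, -10.0, 41.7]
eef_rot: [0.305, 0.952, -0.014, 0.004]
contact_force: [-0.1, -0.2, -1.1]
finger_gap: 35.7
```

Request:
play_rows([
  [0, 0, -0.1, 0, 0],
  [0, 0, 0, 0, 0],
  [0, 0, 0, 0, 0],
  [0, 0, 0, 0, 0.45],
  [0, 0, 0, 0, 0.55],
  [0, 0, 0, 0, 0.6],
  [0, 0, 0, 0, 0.6],
  [0, 0, 0, 0, 0.6],
])

```text
time: 18.85
tcp_pos: [506.1, -10.0, 40.8]
eef_rot: [0.305, 0.952, -0.014, 0.004]
contact_force: [-0.4, 0.6, 0.2]
finger_gap: 51.5
```

Request:
play_rows([
  [0, 0, 0.5, 0, 0.6],
  [0, 0, 1, 0, 0.6],
  [0, 0, 2, 0, 0.6],
  [0, 0, 3, 0, 0.7],
  [0, 0, 3, 0, 0.8],
  [-0.2, 3, 2, 0, 0.8],
  [-0.3, 3, 1, 0, 0.8],
  [0, 0, 0, 0, 0.8],
])

```text
time: 19.65
tcp_pos: [500.2, 51.4, 175.9]
eef_rot: [0.306, 0.952, -0.013, 0.005]
contact_force: [-0.2, -0.2, -0.6]
finger_gap: 68.4
```

```bash
python3 - <<'E'
from h import *
o=ctrl.observe(); print(o['tcp_pos'],o['eef_rot'])
im=ctrl.get_image('top'); np.save('pics/top3.npy',im)
a=cv2.resize(im[165:235,270:350],None,fx=7,fy=7,interpolation=cv2.INTER_CUBIC)
b=cv2.resize(im[120:190,330:400],None,fx=7,fy=7,interpolation=cv2.INTER_CUBIC)[:, :240]
cv2.imwrite('pics/top3.png',np.hstack([a,b])[:,:,::-1]); 
E
```

```text
[500.22890522  51.38541337 175.87262033] [ 0.3059435   0.9519491  -0.01280336  0.00524956]
```

View pics/top3.png

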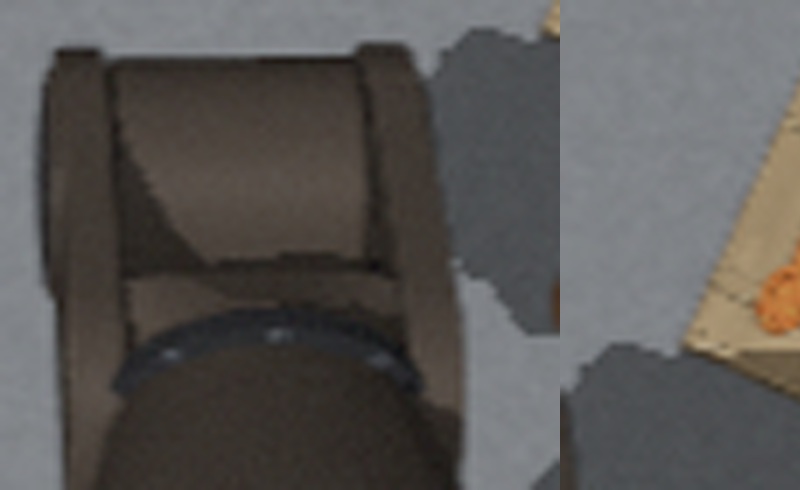

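The arm hides the bowl in that crop. I'll retake the picture from over the stack.

Request:
play_rows([
  [-0.2, 3, 0, 0, 0.8],
  [-0.3, 4, 0, 0, 0.8],
  [-0.3, 4, 0, 0, 0.8],
  [-0.3, 4, 0, 0, 0.8],
  [-0.3, 4, 0, 0, 0.8],
  [-0.3, 4, 0, 0, 0.8],
  [-0.2, 3, 0, 0, 0.8],
  [-0.1, 1, 0, 0, 0.8],
])

```text
time: 20.5
tcp_pos: [480.0, 323.5, 175.4]
eef_rot: [0.309, 0.951, -0.014, 0.005]
contact_force: [-0.1, -0.6, 0.1]
finger_gap: 68.3
```

Request:
play_rows([
  [0, 0, 0, 0, 0.8],
  [0, 0, 0, 0, 0.8],
  [0, 0, -0.5, 0, 0.8],
  [0, 0, -1, 0, 0.8],
  [0, 0, 0, 0, 0.8],
  [0, 0, 0, 0, 0.8],
  [0, 0, 0, 0, 0.8],
  [0, 0, 0, 0, 0.8],
])

```text
time: 21.3
tcp_pos: [481.0, 318.2, 158.2]
eef_rot: [0.311, 0.95, -0.015, 0.004]
contact_force: [0.1, -0.1, -0.7]
finger_gap: 68.5
```

```bash
python3 - <<'E'
from h import *
o=ctrl.observe(); print(o['tcp_pos'],o['eef_rot'])
im=ctrl.get_image('top'); np.save('pics/top3.npy',im)
a=cv2.resize(im[165:235,270:350],None,fx=6,fy=6,interpolation=cv2.INTER_CUBIC)
b=cv2.resize(im[120:190,345:395],None,fx=6,fy=6,interpolation=cv2.INTER_CUBIC)
cv2.imwrite('pics/top4.png',np.hstack([a,b])[:,:,::-1]); 
E
```

```text
[481.01725944 318.17668491 158.24602074] [ 0.3109658   0.95028811 -0.01544574  0.00377034]
```

View pics/top4.png

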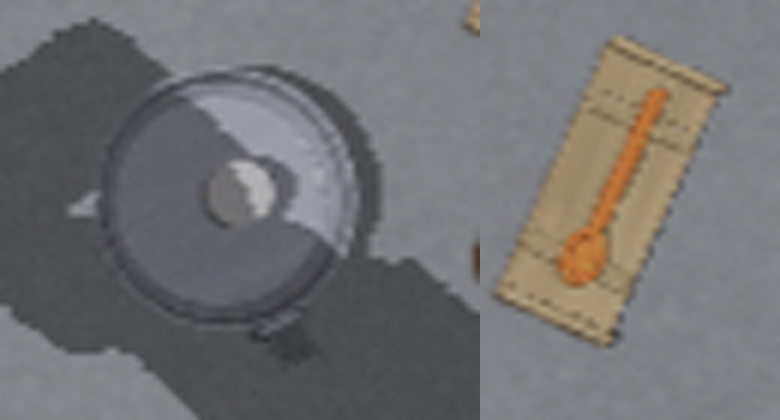

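The dip pot lid at (240,192) sits about 5 mm from the bowl centre at (231,197). The spoon is about 3 mm from the middle of its rest. Next, the puree pot.

Request:
play_rows([
  [-0.2, 1, 0, 0, 0.8],
  [-0.3, 1, 0, 0, 0.8],
  [-0.1, 0.8, 0, 0, 0.8],
  [0, 0, -0.5, 0, 0.8],
  [0, 0, -1, 0, 0.8],
  [0, 0, -1, 0, 0.8],
  [0, 0, 0, 0, 0.8],
  [0, 0, 0, 0, 0.8],
])

```text
time: 22.15
tcp_pos: [473.8, 349.4, 130.6]
eef_rot: [0.31, 0.951, -0.016, 0.004]
contact_force: [0.1, 0.8, 0.6]
finger_gap: 68.6
```

Request:
play_rows([
  [0, 0, -1, 0, 0.8],
  [0, 0, -1.2, 0, 0.8],
  [0, 0, -1, 0, 0.8],
  [0, 0, 0, 0, 0.8],
  [0, 0, 0, 0, 0.7],
  [0, 0, 0, 0, 0.6],
  [0, 0, 0, 0, 0.5],
  [0, 0, 0, 0, 0.5],
])

```text
time: 22.95
tcp_pos: [474.1, 348.9, 96.1]
eef_rot: [0.311, 0.95, -0.016, 0.004]
contact_force: [-0.7, 1.0, -1.5]
finger_gap: 48.7
```

Request:
play_rows([
  [0, 0, 0, 0, 0],
  [0, 0, 0, 0, 0],
  [0, 0, 0, 0, 0],
  [0, 0, 0.5, 0, 0],
  [0, 0, 1.5, 0, 0],
  [0, 0, 2, 0, 0],
  [0, 0, 2, 0, 0],
  [0, 0, 2, 0, 0],
])

```text
time: 23.75
tcp_pos: [472.8, 348.2, 177.2]
eef_rot: [0.311, 0.95, -0.018, 0.002]
contact_force: [0.3, 0.3, -1.3]
finger_gap: 48.8
```

Request:
play_rows([
  [0.8, -0.7, 0.5, 0, 0],
  [1.6, -1.3, 0.5, 0, 0],
  [2.3, -1.8, 0, 0, 0],
  [2.3, -1.8, 0, 0, 0],
  [2.3, -1.8, 0, 0, 0],
  [2.3, -1.8, 0, 0, 0],
  [1.8, -1.5, 0, 0, 0],
  [1.0, -0.8, 0, 0, 0],
])

```text
time: 24.55
tcp_pos: [623.4, 225.7, 187.8]
eef_rot: [0.309, 0.951, -0.017, 0.003]
contact_force: [-0.5, -0.1, -1.1]
finger_gap: 48.5
```

Request:
play_rows([
  [0.5, -0.4, 0, 0, 0],
  [0, 0, 0, 0, 0],
  [0, 0, 0, 0, 0],
  [0, 0, 0, 0, 0],
  [0, 0, 0, 0, 0],
  [0, 0, 0, 0, 0],
  [0, 0, 0, 0, 0],
  [0, 0, 0, 0, 0],
])

```text
time: 25.35
tcp_pos: [626.9, 222.8, 186.8]
eef_rot: [0.309, 0.951, -0.017, 0.002]
contact_force: [-0.3, 1.0, -1.5]
finger_gap: 49.1
```

```bash
python3 - <<'E'
from h import *
m=ctrl.camera_model('wrist'); o=ctrl.observe(); print(o['tcp_pos'],o['eef_rot'])
snap('wrist','w7',None,1.5)
E
```

```text
[626.85163261 222.78041755 186.79821757] [ 0.30856223  0.95104755 -0.01718252  0.00163372]
```

View pics/w7.png

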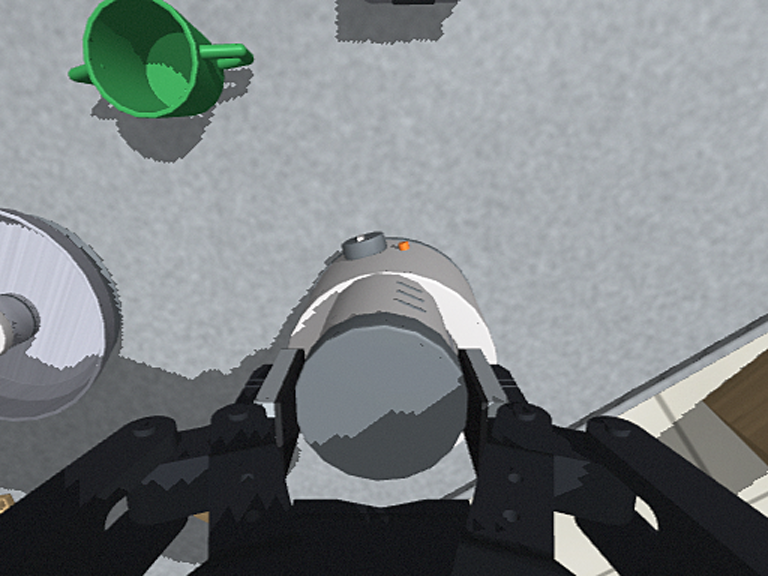

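```bash
python3 - <<'E'
from h import *
from scipy.optimize import least_squares
m=ctrl.camera_model('wrist')
pts=[(308,318),(330,294),(392,272),(445,283),(472,303),(490,333),(497,362)]
W=np.array([pix2w(m,u/1.5,v/1.5,101)[:2] for u,v in pts])
r=least_squares(lambda p:np.hypot(*(W-p).T)-57,[658,199]); print(r.x,r.fun)
r2=least_squares(lambda p:np.hypot(*(W-p[:2]).T)-p[2],[658,199,57]); print(r2.x)
t=np.linspace(0,2*np.pi,13); P=np.c_[658.75+57*np.cos(t),199+57*np.sin(t),0*t+101]; print((w2pix(m,P)*1.5).round())
c=pix2w(m,382/1.5,397/1.5,155);print('pot lid',c)
E
```

```text
[663.82875734 199.79608815] [-2.68200245 -0.85098097  1.40562121  1.79268105  0.90952073 -1.33532933
 -2.80936788]
[658.86110574 205.4429476   51.27212939]
[[447. 454.]
 [484. 417.]
 [497. 366.]
 [479. 315.]
 [434. 278.]
 [373. 268.]
 [316. 289.]
 [281. 332.]
 [276. 384.]
 [299. 431.]
 [342. 461.]
 [396. 470.]
 [447. 454.]]
pot lid [644.17960016 209.58722978 155.        ]
```

Request:
play_rows([
  [0.8, -0.6, 0, 0, 0],
  [1.0, -0.7, 0, 0, 0],
  [0.9, -0.6, 0, 0, 0],
  [0.5, -0.3, 0, 0, 0],
  [0, 0, -0.7, 0, 0],
  [0, 0, -1, 0, 0],
  [0, 0, -0.3, 0, 0],
  [0, 0, 0, 0, 0],
])

```text
time: 26.2
tcp_pos: [662.0, 197.7, 164.0]
eef_rot: [0.309, 0.951, -0.017, 0.001]
contact_force: [0.6, 0.8, -1.8]
finger_gap: 49.1
```

Request:
play_rows([
  [-0.1, 0.2, -0.8, 0, 0],
  [0, 0, -0.8, 0, 0],
  [0, 0, -0.8, 0, 0],
  [0, 0, -0.5, 0, 0],
  [0, 0, -0.3, 0, 0],
  [0, 0, 0, 0, 0],
  [0, 0, 0, 0, 0],
  [0, 0, 0, 0, 0],
])

```text
time: 27.0
tcp_pos: [660.3, 200.7, 129.0]
eef_rot: [0.309, 0.951, -0.018, 0.001]
contact_force: [0.3, 0.3, -0.4]
finger_gap: 48.8
```

Request:
play_rows([
  [0, 0, -0.2, 0, 0],
  [0, 0, -0.1, 0, 0],
  [0, 0, 0, 0, 0],
  [0, 0, 0, 0, 0],
  [0, 0, -0.1, 0, 0],
  [0, 0, 0, 0, 0],
  [0, 0, 0, 0, 0],
  [0, 0, 0, 0, 0],
])

```text
time: 27.8
tcp_pos: [660.7, 200.7, 125.6]
eef_rot: [0.309, 0.951, -0.017, 0.002]
contact_force: [-0.1, -0.1, -0.5]
finger_gap: 48.7
```

Request:
play_rows([
  [0, 0, -0.1, 0, 0],
  [0, 0, 0, 0, 0],
  [0, 0, 0, 0, 0],
  [0, 0, 0, 0, 0.6],
  [0, 0, 0, 0, 0.7],
  [0, 0, 0, 0, 0.8],
  [0, 0, 0, 0, 0.8],
  [0, 0, 0, 0, 0.8],
])

```text
time: 28.6
tcp_pos: [661.1, 200.8, 125.3]
eef_rot: [0.309, 0.951, -0.017, 0.002]
contact_force: [0.3, -0.3, -0.6]
finger_gap: 68.0
```

Request:
play_rows([
  [0, 0, 0.5, 0, 0.8],
  [0, 0, 1, 0, 0.8],
  [0, 0, 2, 0, 0.9],
  [0, 0, 3, 0, 1],
  [-1, 1, 1, 0, 1],
  [-2, 1.5, 0, 0, 1],
  [-2, 1.5, 0, 0, 1],
  [-2, 1.5, 0, 0, 1],
])

```text
time: 29.4
tcp_pos: [589.0, 256.6, 206.4]
eef_rot: [0.31, 0.95, -0.016, 0.003]
contact_force: [0.1, -0.4, 0.0]
finger_gap: 85.4
```

Request:
play_rows([
  [-2.2, 1.8, 0, 0, 1],
  [-2.2, 1.8, 0, 0, 1],
  [-1.8, 1.5, 0, 0, 1],
  [-0.8, 0.7, 0, 0, 1],
  [0, 0, 0, 0, 1],
  [0, 0, 0, 0, 1],
  [0, 0, 0, 0, 1],
  [0, 0, 0, 0, 1],
])

```text
time: 30.2
tcp_pos: [512.1, 318.7, 207.8]
eef_rot: [0.309, 0.951, -0.016, 0.003]
contact_force: [0.2, 0.2, -0.2]
finger_gap: 85.2
```

```bash
python3 - <<'E'
from h import *
m=ctrl.camera_model('wrist'); o=ctrl.observe(); print(o['tcp_pos'],o['eef_rot'])
w=ctrl.get_image('wrist'); t=ctrl.get_image('top')
np.save('pics/w8.npy',w)
b=cv2.resize(t[120:180,215:275],None,fx=5,fy=5,interpolation=cv2.INTER_CUBIC)
b=np.vstack([b,np.zeros((84,300,3),np.uint8)])
cv2.imwrite('pics/w8.png',np.hstack([w,b[:, :288]])[:,:,::-1])
E
```

```text
[512.11591221 318.713949   207.76545789] [ 0.30909817  0.95089566 -0.01561431  0.00345728]
```

View pics/w8.png

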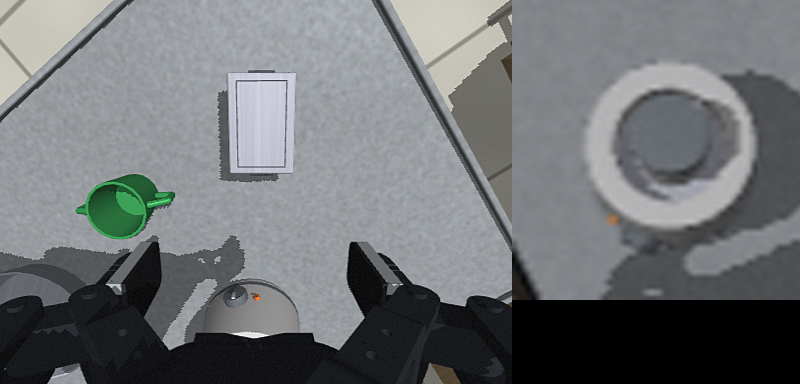

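The puree pot stands in the well, 2–3 mm off centre after allowing for parallax. The tin's lid corners are at (228,73), (297,72), (293,173) and (229,172).

```bash
python3 - <<'E'
from h import *
m=ctrl.camera_model('wrist');o=ctrl.observe()
t=[pix2w(m,*p,46) for p in((228,73),(297,72),(293,173),(229,172))]
print(np.mean(t,0),[np.round((np.hypot(*(t[(i+1)%4]-t[i])[:2]),np.degrees(np.arctan2(*(t[(i+1)%4]-t[i])[1::-1]))),1) for i in range(4)])
q=o['eef_rot'];print('yaw',np.degrees(np.arctan2(q[1]**2-q[0]**2,2*q[0]*q[1])),o['tcp_pos'])
E
```

```text
[474.05041351 349.83977168  46.        ] [array([60.7, 54.6]), array([ 90.7, -36.2]), array([  61.5, -126.6]), array([ 89.4, 143.2])]
yaw 53.97864302694447 [512.04701165 318.73381825 207.73431562]
```

Request:
play_rows([
  [-1.3, 1.0, 0, 0, 1],
  [-1.3, 1.1, -1, 0, 1],
  [-0.9, 0.8, -2, 0, 1],
  [0, 0, -2.5, 0, 1],
  [0, 0, -2.5, 0, 1],
  [0, 0, -2, 0, 1],
  [0, 0, 0, 0, 1],
  [0, 0, 0, 0, 1],
])

```text
time: 31.1
tcp_pos: [469.2, 352.3, 101.8]
eef_rot: [0.309, 0.951, -0.016, 0.003]
contact_force: [-0.2, 0.0, 0.3]
finger_gap: 85.5
```

Request:
play_rows([
  [0.3, -0.2, 0, 0, 1],
  [0.1, -0.1, -1, 0, 1],
  [0, 0, -1.5, 0, 1],
  [0, 0, -1.5, 0, 1],
  [0, 0, -1, 0, 1],
  [0, 0, -0.5, 0, 1],
  [0, 0, 0, 0, 1],
  [0, 0, 0, 0, 1],
])

```text
time: 31.9
tcp_pos: [475.3, 350.1, 48.1]
eef_rot: [0.309, 0.951, -0.013, 0.006]
contact_force: [0.4, -0.2, 0.1]
finger_gap: 85.5
```

Request:
play_rows([
  [-0.1, -0.1, -0.7, 0, 1],
  [0, 0, -0.7, 0, 1],
  [0, 0, -0.4, 0, 1],
  [0, 0, 0, 0, 1],
  [0, 0, 0, 0, 0.9],
  [0, 0, 0, 0, 0.8],
  [0, 0, 0, 0, 0.7],
  [0, 0, 0, 0, 0.6],
])

```text
time: 32.7
tcp_pos: [474.7, 349.4, 30.3]
eef_rot: [0.309, 0.951, -0.012, 0.006]
contact_force: [-0.7, -0.6, -1.4]
finger_gap: 60.7
```

Request:
play_rows([
  [0, 0, 0, 0, 0],
  [0, 0, 0, 0, 0],
  [0, 0, 0, 0, 0],
  [0, 0, 0.5, 0, 0],
  [0, 0, 1, 0, 0],
  [0, 0, 1, 0, 0],
  [0, 0, 0, 0, 0],
  [0, 0, 0, 0, 0],
])

```text
time: 33.5
tcp_pos: [474.8, 349.4, 58.1]
eef_rot: [0.309, 0.951, -0.012, 0.007]
contact_force: [-0.0, 0.6, -0.9]
finger_gap: 60.8
```

Request:
play_rows([
  [0, 0, 1, 0, 0],
  [0, 0, 2, 0, 0],
  [0, 0, 3, 0, 0],
  [0.1, -1, 2, 0, 0],
  [0.1, -2, 1, 0, 0],
  [0.1, -3, 0, 0, 0],
  [0.1, -3.5, 0, 0, 0],
  [0.1, -3.5, 0, 0, 0],
])

```text
time: 34.3
tcp_pos: [478.7, 218.7, 155.0]
eef_rot: [0.306, 0.952, -0.011, 0.007]
contact_force: [0.9, -0.4, -1.3]
finger_gap: 60.7
```

Request:
play_rows([
  [0.1, -3.5, 0, -1, 0],
  [0.1, -3.5, 0, -1, 0],
  [0.1, -3.5, 0, -1, 0],
  [0, -3.5, 0, -1, 0],
  [0, -3.5, 0, -1, 0],
  [0, -3.5, 0, -1, 0],
  [0, -3.5, 0, -1, 0],
  [0, -3.5, 0, -1, 0],
])

```text
time: 35.1
tcp_pos: [480.1, -72.4, 159.6]
eef_rot: [0.374, 0.927, -0.011, 0.008]
contact_force: [1.3, -0.8, -1.7]
finger_gap: 60.5
```

Request:
play_rows([
  [-0.2, -3.5, 0, 0, 0],
  [-0.2, -3.5, 0, 0, 0],
  [-0.2, -3.5, 0, 0, 0],
  [-0.2, -3.5, 0, 0, 0],
  [-0.2, -3.5, 0, 0, 0],
  [-0.2, -2.5, 0, 0, 0],
  [0, -1, 0, 0, 0],
  [0, 0, 0, 0, 0],
])

```text
time: 35.9
tcp_pos: [465.7, -295.1, 163.4]
eef_rot: [0.376, 0.926, -0.011, 0.01]
contact_force: [0.9, 0.8, -2.2]
finger_gap: 60.7
```

Request:
play_rows([
  [0, 0, 0, 0, 0],
  [0, 0, 0, 0, 0],
  [0, 0, 0, 0, 0],
  [0, 0, 0, 0, 0],
  [0, 0, 0, 0, 0],
  [0, 0, 0, 0, 0],
  [0, 0, 0, 0, 0],
  [0, 0, 0, 0, 0],
])

```text
time: 36.7
tcp_pos: [466.3, -290.4, 163.9]
eef_rot: [0.374, 0.927, -0.011, 0.009]
contact_force: [0.2, 0.2, -2.0]
finger_gap: 60.7
```

```bash
python3 - <<'E'
from h import *
m=ctrl.camera_model('wrist'); o=ctrl.observe(); print(o['tcp_pos'],o['eef_rot'])
snap('wrist','w9',None,1.5)
E
```

```text
[ 466.29949891 -290.36517253  163.90672521] [ 0.37415489  0.92725766 -0.01081796  0.00918273]
```

View pics/w9.png

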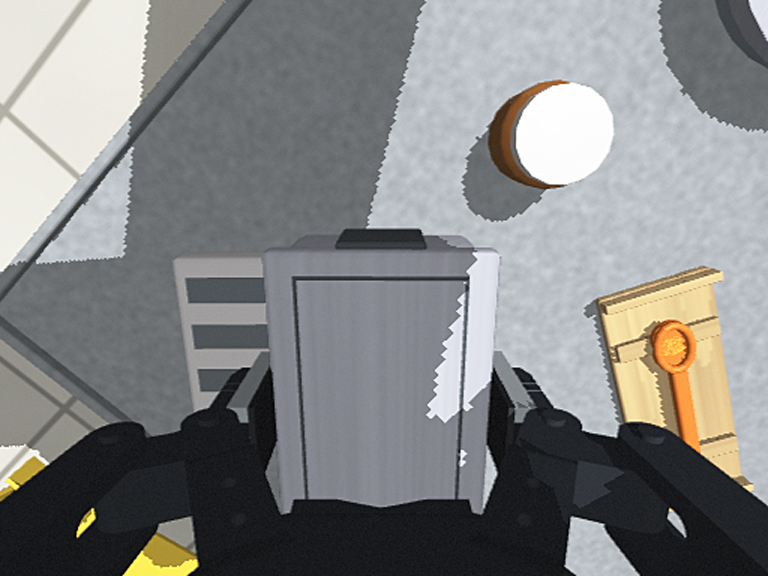

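```bash
python3 - <<'E'
from h import *
m=ctrl.camera_model('wrist');o=ctrl.observe()
f=lambda u,v:pix2w(m,u/1.5,v/1.5,28)[:2]
c,e,l=f(174,258),f(266,252),f(190,402)
an=lambda d:np.degrees(np.arctan2(d[1],d[0]))
print(c,an(e-c),an(l-c))
# expected centre from corner: image-down is one axis, image-right the other
L=np.radians(an(l-c)); u=np.array([np.cos(L),np.sin(L)]); w=(e-c)/np.hypot(*(e-c))
print('centre if down=long',c+65*u+50*w,' if down=short',c+50*u+65*w)
q=o['eef_rot'];print('yaw',np.degrees(np.arctan2(q[1]**2-q[0]**2,2*q[0]*q[1])))
# tin lid far corners at z = 46+(163.9-30.3)
g=lambda u,v:pix2w(m,u/1.5,v/1.5,46+133.6)[:2]
a,b=g(263,252),g(499,252); d=(b-a)/np.hypot(*(b-a)); n=np.array([d[1],-d[0]]); print('tin',np.hypot(*(b-a)),an(d),(a+b)/2+46*n)
E
```

```text
[ 374.25504918 -373.1563737 ] 49.95732554140503 -45.16297606170593
centre if down=long [ 452.25396632 -380.97059186]  if down=short [ 451.32794745 -358.8503808 ]
yaw 46.045288615859945
tin 59.69439557944323 46.1776113060704 [ 466.06482965 -289.98301592]
```

The block's far corner is at (174,258), which puts its centre at about (455.5,-383.5), in agreement with the top view.

Request:
play_rows([
  [-0.2, -1.5, 0, -0.5, 0],
  [-0.3, -2.5, 0, -0.5, 0],
  [-0.3, -2.4, 0, 0, 0],
  [-0.2, -1.8, -0.5, 0, 0],
  [-0.1, -0.7, -1.5, 0, 0],
  [0, 0, -2, 0, 0],
  [0, 0, -1, 0, 0],
  [0, 0, 0, 0, 0],
])

```text
time: 37.55
tcp_pos: [453.3, -385.6, 109.1]
eef_rot: [0.384, 0.923, -0.011, 0.009]
contact_force: [0.6, 0.6, -1.0]
finger_gap: 60.5
```

Request:
play_rows([
  [0.2, 0.2, -1, 0, 0],
  [0, 0, -1.2, 0, 0],
  [0, 0, -1, 0, 0],
  [0, 0, -0.8, 0, 0],
  [0, 0, -0.4, 0, 0],
  [0, 0, 0, 0, 0],
  [0, 0, 0, 0, 0],
  [0, 0, 0, 0, 0],
])

```text
time: 38.35
tcp_pos: [456.3, -382.6, 62.0]
eef_rot: [0.383, 0.924, -0.011, 0.009]
contact_force: [0.5, -1.7, -2.1]
finger_gap: 60.1
```

Request:
play_rows([
  [0, 0, -0.4, 0, 0],
  [0, 0, -0.3, 0, 0],
  [0, 0, -0.1, 0, 0],
  [0, 0, 0, 0, 0],
  [0, 0, 0, 0, 0],
  [0, 0, 0, 0, 0],
  [0, 0, 0, 0, 0],
  [0, 0, 0, 0, 0],
])

```text
time: 39.15
tcp_pos: [456.5, -383.0, 54.3]
eef_rot: [0.383, 0.924, -0.011, 0.01]
contact_force: [-0.2, -0.0, -1.2]
finger_gap: 60.4
```

Request:
play_rows([
  [0, 0, -0.1, 0, 0],
  [0, 0, 0, 0, 0],
  [0, 0, -0.1, 0, 0],
  [0, 0, 0, 0, 0],
  [0, 0, 0, 0, 0],
  [0, 0, 0, 0, 0.72],
  [0, 0, 0, 0, 0.8],
  [0, 0, 0, 0, 0.9],
])

```text
time: 39.95
tcp_pos: [456.7, -383.1, 52.5]
eef_rot: [0.383, 0.924, -0.011, 0.01]
contact_force: [0.4, -1.0, 0.3]
finger_gap: 76.7
```

Request:
play_rows([
  [0, 0, 0, 0, 1],
  [0, 0, 0, 0, 1],
  [0, 0, 0.5, 0, 1],
  [0, 0, 1, 0, 1],
  [0, 0, 2, 0, 1],
  [0, 0, 3, 0, 1],
  [0, 0, 3, 0, 1],
  [0, 0, 3, 0, 1],
])

```text
time: 40.75
tcp_pos: [455.3, -381.8, 181.4]
eef_rot: [0.383, 0.924, -0.01, 0.007]
contact_force: [0.3, 0.6, 0.8]
finger_gap: 85.4
```

Request:
play_rows([
  [1, 2, 2, 0, 1],
  [2, 3, 2, 0, 1],
  [2, 3, 1, 0, 1],
  [2, 3, 0, 0, 1],
  [2, 3, 0, 0, 1],
  [1, 2, 0, 0, 1],
  [0, 0, 0, 0, 1],
  [0, 0, 0, 0, 1],
])

```text
time: 41.55
tcp_pos: [558.2, -216.5, 247.1]
eef_rot: [0.384, 0.923, -0.012, 0.015]
contact_force: [0.1, -0.3, -0.3]
finger_gap: 85.4
```

```bash
python3 - <<'E'
from h import *
o=ctrl.observe(); print(o['tcp_pos'],o['time'])
im=ctrl.get_image('top'); np.save('pics/top5.npy',im)
cv2.imwrite('pics/top5.png',np.hstack([cv2.resize(im[180:250,385:455],None,fx=6,fy=6,interpolation=cv2.INTER_CUBIC),cv2.resize(im[110:250,170:295],None,fx=3,fy=3,interpolation=cv2.INTER_CUBIC)])[:,:,::-1])
E
```

```text
[ 558.21794744 -216.47911731  247.13889856] 41.55
```

View pics/top5.png

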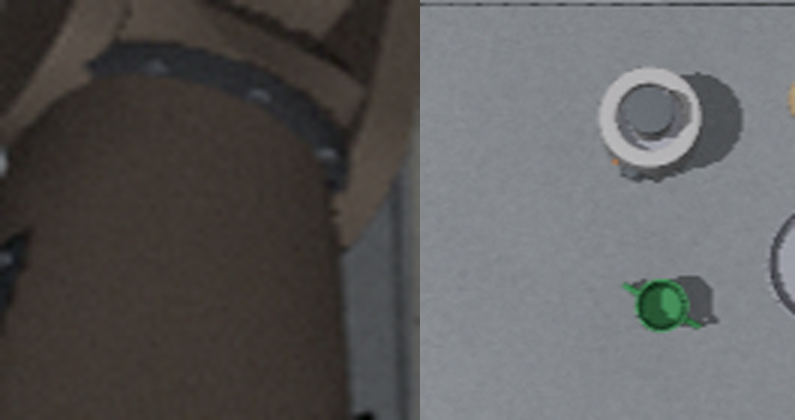

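That was my last picture and the arm still hides the tin, so I'll clear the arm and check the tin by image difference.

Request:
play_rows([
  [0, 4, 0, 0, 1],
  [0, 4, 0, 0, 1],
  [0, 4, 0, 0, 1],
  [0, 4, 0, 0, 1],
  [0, 4, 0, 0, 1],
  [0, 4, 0, 0, 1],
  [0, 2, 0, 0, 1],
  [0, 0, 0, 0, 1],
])

```text
time: 42.4
tcp_pos: [554.9, 41.7, 248.6]
eef_rot: [0.391, 0.92, -0.012, 0.016]
contact_force: [0.2, -1.0, 0.4]
finger_gap: 85.2
```

```bash
python3 - <<'E'
from h import *
o=ctrl.observe(); print(o['tcp_pos'],o['time'])
a=np.load('pics/top1.npy'); im=ctrl.get_image('top'); np.save('pics/top6.npy',im)
m=ctrl.camera_model('top')
P=[[456.3+x*np.cos(t)-y*np.sin(t),-384.3+x*np.sin(t)+y*np.cos(t),50] for t in[np.radians(-45)] for x,y in((46,31),(46,-31),(-46,-31),(-46,31))]
p=w2pix(m,P);print('ideal tin lid px',p.round(1).tolist(),p.mean(0))
d=np.abs(a.astype(int)-im).max(2); k=(d>25).astype(np.uint8); k[:,:392]=0;k[:185]=0;k[250:]=0;k[:,450:]=0
n,l,s,c=cv2.connectedComponentsWithStats(k); print(s[1:],c[1:])
# lid edge by edge strength: gray profile lines through centre along both block axes
g=cv2.cvtColor(im,cv2.COLOR_RGB2GRAY).astype(float)
for nm,ang,L in(('long',-45,80),('short',45,65)):
    t=np.radians(ang); r=np.arange(-L,L+1,4)
    q=w2pix(m,[[456.3+x*np.cos(t),-384.3+x*np.sin(t),48] for x in r]).astype(np.float32)
    print(nm,list(zip(r.tolist(),cv2.remap(g.astype(np.float32),q[:,0],q[:,1],1).ravel().round().astype(int).tolist())))
E
```

```text
[554.91325002  41.72437294 248.55057832] 42.4
ideal tin lid px [[423.9, 196.0], [437.4, 209.2], [418.4, 228.7], [404.9, 215.5]] [421.1400065  212.34345237]
[[ 392  185   49   65 1815]] [[410.0953168  224.50192837]]
long [(-80, 77), (-76, 75), (-72, 76), (-68, 102), (-64, 110), (-60, 106), (-56, 71), (-52, 62), (-48, 44), (-44, 36), (-40, 105), (-36, 153), (-32, 134), (-28, 152), (-24, 157), (-20, 157), (-16, 156), (-12, 155), (-8, 156), (-4, 156), (0, 155), (4, 155), (8, 155), (12, 156), (16, 156), (20, 156), (24, 155), (28, 156), (32, 156), (36, 157), (40, 157), (44, 152), (48, 135), (52, 132), (56, 92), (60, 73), (64, 109), (68, 132), (72, 132), (76, 131), (80, 133)]
short [(-65, 131), (-61, 131), (-57, 133), (-53, 133), (-49, 132), (-45, 141), (-41, 173), (-37, 155), (-33, 155), (-29, 137), (-25, 147), (-21, 155), (-17, 155), (-13, 156), (-9, 158), (-5, 156), (-1, 155), (3, 154), (7, 154), (11, 154), (15, 149), (19, 145), (23, 151), (27, 110), (31, 76), (35, 127), (39, 142), (43, 138), (47, 168), (51, 154), (55, 110), (59, 126), (63, 130)]
```

The 8 mm offset along -y is parallax: the lid top is at 68 mm and I sampled at 48 mm. Corrected, the tin is at about (457,-384), aligned and on centre. Handing in.

```bash
python3 - <<'E'
from h import *
print(ctrl.job_done(), ctrl.observe()['time'])
E
```

```text
the job is handed in; nothing more can be done
the job is handed in; nothing more can be done
```

I took the stack apart from the top down, put each thing in its own place, and handed the job in at about 42 s of the 112 s allowed. The hand-in gave no verdict.

| Thing | Where it is now | Last check |
|---|---|---|
| Spoon | lying along the bamboo rest | seen in the top picture, about 3 mm from the middle (an earlier wrist picture suggested about 5 mm) |
| Dip pot | on the bowl's floor | seen in the top picture, about 5 mm from the centre |
| Puree pot | in the warmer's well | seen in the top picture, 2–3 mm from the centre after allowing for parallax |
| Snack tin | on the cool block | about 1 mm from the block's centre by pixel measurement; never seen in a picture |

- **Tin check:** the arm hid the tin in my last allowed picture, so I checked it only with brightness profiles from a later top image. They first read about 8 mm off. I put that down to sampling 20 mm below the lid's real height, and with that estimated correction they agree with where the gripper let go.
- **Jar and cup:** neither was touched as far as I know. The cup is in view and standing in the last picture, but I did not re-measure either one.
- **Tool tilt:** the tool drifted to about 2–3 degrees of tilt over the job. Each pot and the tin was released within about a millimetre of its support, and the spoon within about 2 mm.
- **At the end:** the arm was clear of everything.

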